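Push the green-lidded herb tin home into the code reader's corner stop

ROBOT

A 6-joint arm with a two-finger parallel gripper is mounted at the origin on the work surface. World frame = base frame: x ahead of the robot, y to its left, z up, the work surface at z = 0. Lengths are in m, angles in rad, forces in N, time in s.
With the tool pointing down it reaches from about 0.35 to 0.975 m from the base axis. Payload 7.1 kg.
Tool frame: the origin (TCP) lies midway between the tips of the shut fingers; the grasp point (between the pads) lies 19 mm behind it; z points along the fingers, x is the direction in which the jaws open and shut, and the axes are right-handed (so a half turn about z gives the same grasp; the last joint's range is limited). The gripper opens to 88 mm and grips with 3 to 60 N. Pads are 20 mm wide; open, the fingers measure 115 mm over their backs; the gripper's body (75 mm by 178 mm) begins 61 mm behind the grasp point.
Start: joints at [-1.128, 0.423, 1.63, -0, 1.089, -0.019], TCP at [0.278, -0.56, 0.223] pointing down, gripper open.
Joint ranges: [-3, 3], [-0.9, 2.11], [0.09, 2.58], [-1.31, 4.45], [0.11, 2.69], [-2.54, 2.54]. Speed limits (rad/s): [2.39, 2.39, 3.01, 3.14, 3.14, 3.14].

INTERFACE

Orientations are given as a 3x3 rotation matrix whose columns are the frame's x, y, z axes.
In Python, from station import * gives the robot as it stands.
- The arm moves only by the shell command python3 -m pendant 'ROWS'. ROWS is JSON, a list of rows, each an object of numbers: "x", "y", "z": the shift along the tool's x, y, z in m; "wx", "wy", "wz": the turn, a rotation vector about the tool's x, y, z in rad; "hand": the closure in counts, from 0 (fully open) to 255 (shut). In form: [{"x": .., "y": .., "z": .., "wx": .., "wy": .., "wz": .., "hand": ..}, ...]. A call has 1 to 20 rows; each row shifts and turns the commanded pose from where the row before left it, along the tool's axes as they then stand; what a row does not reach is not made up. A row lasts 1/10 s, in which the tool goes at most 50 mm and 8.59 degrees, less where a joint would pass 70% of its speed; a pose out of reach is approached as far as the arm can. A call is refused whole if a number of a shift passes 0.05 or a number of a turn 0.15, either way. A call with a gripper value outside its range is refused whole. The fingers move at their own pace and stop on an object; the grip force is fixed at half the most. Time passes only in rows, so rows that do not move let the fingers close. It gives the time, the measured TCP pose, the force and the opening at its end, in the units of the state.
- sense(): the state, without advancing time (a new reading comes with each control period).
- snapshot(name): name is "side" or "top" or "wrist"; returns the picture (420x560x3 uint8, red, green, blue); there is no depth.
- get_calibration(name): a dict with "fx", "fy", "cx", "cy" (pixels), "R" (3x3) and "t" (3): a world point X has camera coordinates R X + t. Camera axes: x right, y down, z forward; pixel columns grow to the right and rows downward; lengths in m; the calibration is good to about 2 mm. The wrist camera is an equidistant fisheye: a pixel r from the principal point sees the ray r / f radians off the axis. A picture is of the moment at which its call begins: read the wrist's pose just before it. get_calibration takes no time and is no camera call; for the wrist camera it gives the pose at the moment of the call.
- close_job(): hands the job in, once; it reports no verdict.
The state is a dict: "time": time; "joint_pos": joint angles; "qd": joint speeds; "effort": joint torques, N m; "ee_pos": TCP position; "tool_rot": TCP orientation; "ft_force": force on the tool from outside, world axes, zero at the start; "ft_torque": the same for the moment, N m; "width": finger opening in m.
Only numpy, scipy, OpenCV 4.12 (cv2) and the standard library are available. Lean on these libraries where they do the work, as an engineer would, in place of code of your own. Each camera call takes 0.05 s, during which the arm holds its last target. There are 200 camera calls.

TASK

On the herb counter, push the tin with the green lid along the counter into the inside corner of the blue L-shaped stop, so that the code reader can read it: its long side lies flush against the long rail and its end is up against the short stop. Only push it with the fingertips or the outside of the fingers, never lift or tip it, and leave the red-lidded tin, the jars and everything else where they stand. Leave the tin flat on the counter and move clear of it.

Things in the scene. Friction and masses are not known exactly. Their poses are not given: they have to be found in the camera images.
- green_tin_center (a point): centre (half-way up, 22.5 mm above the counter) of the tin to push: a closed flat steel tin, green lid, white label on top; 90 mm along its own x, 120 mm along its own y (its long sides), 45 mm tall, about 0.4 kg, a plain box that slides freely on the counter. At the start its long sides run roughly along world y, turned up to 12 degrees either way.
- stop: blue L-shaped stop, fixed, 30 mm tall, 16 mm thick. Origin on the counter at the inside corner. Long rail: inner face is the plane x = 0, looking to -x (roughly to the robot), 560 mm long from the corner along -y. Short stop: inner face is the plane y = 0, looking to -y, 90 mm long along -x. A code reader, 210 mm tall, stands outside at x = 45, y = 85 mm; its head reaches in to x = 0, y = 50 mm.
- red_tin: the other tin, same size and shape, red lid: leave alone. Origin at the centre of its underside; 90 mm along x, 120 mm along y, 45 mm tall. It stands in a row with the green tin, on either side of it (about 0.2 m apart in y).
- amber_jar: small amber glass jar, 46 mm diameter, 70 mm tall, loose: leave alone. Origin at the centre of its underside.
- white_jar: small white jar with a blue cap, 46 mm diameter, 70 mm tall, loose: leave alone. Origin at the centre of its underside.
- weight: brass weight with a knob, 36 mm diameter, 55 mm tall, loose: leave alone. Origin at the centre of its underside.
- sample_bowl: small empty steel bowl, 90 mm across the rim, 32 mm tall, loose: leave alone. Origin at the centre of its underside.
- brush: hand brush lying on the counter, handle along its -x, loose: leave alone. Origin on its underside.
Things that resemble listed ones, but are neither listed nor needed, are in the scene too. Leave any pink or purple look-alike of the part that bears green_tin_center alone.

How it is judged:
By the outcome, as a careful person would: the job done as asked, in the order asked, and still so for the second after the job is handed in, with the robot touching nothing.
It also fails if it takes over 51 s, if anything falls off the work surface, if the arm or the gripper's body presses on something with over 40 N, if the wrist force passes 120 N, or if a joint passes its speed limit or range.

## Working session

There is one attempt and no reset: what is moved stays moved. The work goes in short steps, Python scripts to look and compute and a shell command to move; the robot and the scene stay as the last step left them, time stands still between calls to the robot, and variables do not carry over. Pictures are saved under pics/ and viewed, about 8 in all and at most 12, crops included, and the job is handed in when it is done.

```bash
mkdir -p pics; ls; python3 - <<'E'
from station import *
import cv2,numpy as np
np.set_printoptions(precision=4,suppress=True)
s=sense();print(s['time'],s['ee_pos'],s['tool_rot'],s['width'])
for n in("top","side"):
    cv2.imwrite(f"pics/{n}0.png",snapshot(n)[:,:,::-1]);print(n,get_calibration(n))
E
```

```text
pics
0.0 [ 0.2782 -0.559   0.2219] [[ 0.4456 -0.8952 -0.0007]
 [-0.8952 -0.4456  0.0014]
 [-0.0015  0.     -1.    ]] 0.08803375501807723
top {'fx': 508.8737640950747, 'fy': 508.8737640950747, 'cx': 278.9180091917631, 'cy': 205.2478712213415, 'R': array([[-0.0284, -0.9996,  0.0015],
       [-0.9783,  0.0275, -0.2053],
       [ 0.2052, -0.0073, -0.9787]]), 't': array([0.017 , 0.5264, 1.3957])}
side {'fx': 422.84206246323276, 'fy': 422.84206246323276, 'cx': 282.4047830594026, 'cy': 207.08980741200497, 'R': array([[ 0.9948, -0.1   ,  0.0168],
       [-0.0541, -0.663 , -0.7467],
       [ 0.0858,  0.7419, -0.665 ]]), 't': array([-0.5118,  0.0767,  1.0402])}
```

View pics/top0.png

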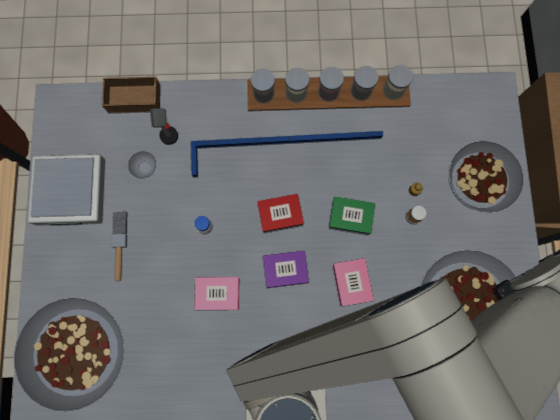

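View pics/side0.png

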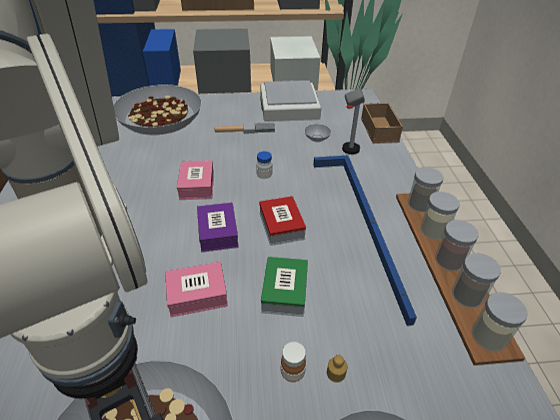

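The top view shows the green tin at about (352,215) and the red tin at (280,212), to its +y side. The rail runs along row ~138 with its corner at about (197,148), and the white/amber jar and weight are at (417,190–214). Next I'll measure these by colour.

```bash
cat > h.py <<'E'
import cv2,numpy as np
from station import *
np.set_printoptions(precision=4,suppress=True)
def w(c,uv,z):
    d=np.array([(uv[0]-c['cx'])/c['fx'],(uv[1]-c['cy'])/c['fy'],1.])
    R,t=np.array(c['R']),np.array(c['t']);o=-R.T@t;d=R.T@d
    return (o+d*(z-o[2])/d[2])[:2]
HUE=dict(green=(50,75,80),red=(0,4,120),blue=(105,122,120))
def quad(im,c,col,z,roi):
    "min-area rect in world of the lit top face, plane z"
    h=cv2.cvtColor(im,cv2.COLOR_RGB2HSV);a,b,v=HUE[col]
    m=cv2.inRange(h,(a,120,v),(b,255,255));k=np.zeros_like(m)
    x0,y0,x1,y1=roi;k[y0:y1,x0:x1]=m[y0:y1,x0:x1]
    n,l,s,_=cv2.connectedComponentsWithStats(k)
    i=1+np.argmax(s[1:,4]);ys,xs=np.where(l==i)
    P=np.array([w(c,p,z) for p in zip(xs,ys)],np.float32)
    return P,cv2.minAreaRect(P*1000),s[i]
E
python3 - <<'E'
from h import *
im=cv2.imread('pics/top0.png')[:,:,::-1].copy();c=get_calibration('top')
hs=cv2.cvtColor(im,cv2.COLOR_RGB2HSV)
for p in[(340,205),(340,228),(345,232),(290,205),(265,215),(300,139),(300,143),(195,160)]:print(p,hs[p[1],p[0]])
for col,roi in(('green',(320,185,385,245)),('red',(250,185,310,240))):
    P,r,s=quad(im,c,col,.045,roi);print(col,r,s);print(cv2.boxPoints(r))
m=cv2.inRange(hs,(100,150,40),(130,255,255))
for u in(200,250,300,350,375):
    ys=np.where(m[120:160,u])[0]+120;print(u,ys.min(),ys.max(),hs[ys[0]:ys[-1]+1,u,2])
for v in(150,160,170):
    xs=np.where(m[v,180:210])[0]+180;print('row',v,xs,hs[v,xs,2])
print([w(c,p,z) for p,z in(((202,222),.07),((417,213),.07),((416,187),.05))])
E
```

```text
(340, 205) [ 68 140 106]
(340, 228) [ 68 145  58]
(345, 232) [107  16 110]
(290, 205) [  1 189 140]
(265, 215) [  1 184 143]
(300, 139) [109 175  99]
(300, 143) [108  29 104]
(195, 160) [109 181 103]
green ((496.1201477050781, -206.1944580078125), (117.22943115234375, 87.560302734375), 78.77117919921875) [330 197  45  36 920]
[[ 441.7642 -255.1619]
 [ 527.6483 -272.2123]
 [ 550.4761 -157.227 ]
 [ 464.592  -140.1766]]
red ((509.1712646484375, -0.36107635498046875), (87.67015075683594, 117.46464538574219), 9.404267311096191) [258 194  45  37 946]
[[456.3285  50.4193]
 [475.5221 -65.4667]
 [562.014  -51.1414]
 [542.8204  64.7445]]
200 141 145 [99 98 98 94 63]
250 138 142 [107  98 100 101  88]
300 136 140 [103 105 107  99  43]
350 133 137 [103  99 101  97  68]
375 132 135 [94 95 97 89]
row 150 [192 193 194 195 196] [103 104 103  85  51]
row 160 [192 193 194 195 196] [105 103 103 103  73]
row 170 [192 193 194 195 196] [104 105 102 103  69]
[array([0.4816, 0.2188]), array([ 0.4903, -0.3852]), array([ 0.5703, -0.3944])]
```

```bash
python3 - <<'E'
from h import *
im=cv2.imread('pics/top0.png')[:,:,::-1];c=get_calibration('top')
hs=cv2.cvtColor(im.copy(),cv2.COLOR_RGB2HSV);V=hs[...,2].astype(int);S=hs[...,1].astype(int)
# subpixel boundary via saturation-weighted count: outer edge of whole strip, +16mm thickness
pts=[]
for u in range(215,372,4):
    col=im[125:150,u].astype(float); b=col[:,2]-col[:,0]
    r=np.where(b>30)[0]+125; pts.append(w(c,(u,r.min()-.5),.03))   # outer top edge
P=np.array(pts);k,b=np.polyfit(P[:,1],P[:,0],1);print('outer edge x=%.4f+%.4f*y, resid %.4f'%(b,k,np.std(P[:,0]-b-k*P[:,1])))
print('inner x at y=0 %.4f, angle(deg) %.2f'%(b-.016*np.hypot(1,k),np.degrees(np.arctan(k))))
for v in(155,165,172):
    r=im[v,180:210].astype(float);q=np.where(r[:,2]-r[:,0]>30)[0]+180
    print(v,q.min(),q.max(),w(c,(q.min()-.5,v),.03),w(c,(q.max()+.5,v),.03))
print('rail right end',w(c,(382,134),.03))
E
```

```text
outer edge x=0.7431+-0.0278*y, resid 0.0009
inner x at y=0 0.7271, angle(deg) -1.59
155 191 196 [0.6911 0.2592] [0.6906 0.2415]
165 191 196 [0.6603 0.259 ] [0.6598 0.2413]
172 191 196 [0.639  0.2588] [0.6385 0.2412]
rail right end [ 0.7407 -0.3122]
```

```bash
python3 -m pendant '[{"wz":0.145,"hand":50},{"wz":0.145,"hand":50},{"wz":0.145,"hand":50},{"x":-0.035,"y":-0.014,"hand":50},{"x":-0.035,"y":-0.014,"hand":50},{"x":-0.035,"y":-0.014,"hand":50},{"x":-0.035,"y":-0.014,"hand":50},{"x":-0.035,"y":-0.014,"hand":50},{"x":-0.035,"y":-0.014,"hand":50},{"x":-0.035,"y":-0.014,"hand":50},{"x":-0.035,"y":-0.014,"hand":50},{"x":-0.035,"y":-0.014,"hand":50},{"x":-0.035,"y":-0.014,"hand":50},{"hand":50},{"hand":50}]'
python3 - <<'E'
from h import *
s=sense();print(s['tool_rot'])
cv2.imwrite("pics/wrist1.png",snapshot("wrist")[:,:,::-1])
E
```

```text
[[ 0.4456 -0.8952 -0.0006]
 [-0.8952 -0.4456  0.0013]
 [-0.0014 -0.     -1.    ]]validation failed for argument at $[0]...
```

View pics/wrist1.png

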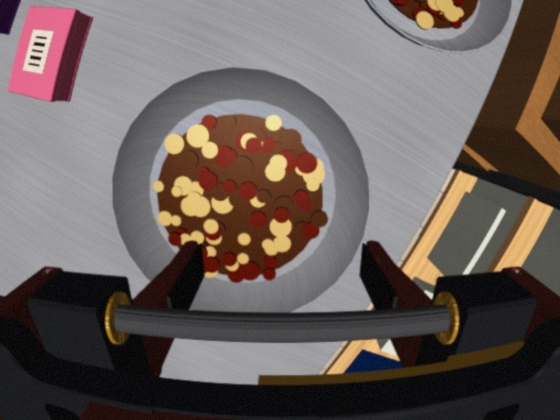

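The call was refused, so the arm hasn't moved and the wrist view still shows only the start position over the bowl. I'll give every key in each row.

```bash
python3 -m pendant '[{"x":0,"y":0,"z":0,"wx":0,"wy":0,"wz":0.145,"hand":50},{"x":0,"y":0,"z":0,"wx":0,"wy":0,"wz":0.145,"hand":50},{"x":0,"y":0,"z":0,"wx":0,"wy":0,"wz":0.145,"hand":50},{"x":-0.035,"y":-0.014,"z":0,"wx":0,"wy":0,"wz":0,"hand":50},{"x":-0.035,"y":-0.014,"z":0,"wx":0,"wy":0,"wz":0,"hand":50},{"x":-0.035,"y":-0.014,"z":0,"wx":0,"wy":0,"wz":0,"hand":50},{"x":-0.035,"y":-0.014,"z":0,"wx":0,"wy":0,"wz":0,"hand":50},{"x":-0.035,"y":-0.014,"z":0,"wx":0,"wy":0,"wz":0,"hand":50},{"x":-0.035,"y":-0.014,"z":0,"wx":0,"wy":0,"wz":0,"hand":50},{"x":-0.035,"y":-0.014,"z":0,"wx":0,"wy":0,"wz":0,"hand":50},{"x":-0.035,"y":-0.014,"z":0,"wx":0,"wy":0,"wz":0,"hand":50},{"x":-0.035,"y":-0.014,"z":0,"wx":0,"wy":0,"wz":0,"hand":50},{"x":-0.035,"y":-0.014,"z":0,"wx":0,"wy":0,"wz":0,"hand":50},{"x":0,"y":0,"z":0,"wx":0,"wy":0,"wz":0,"hand":50},{"x":0,"y":0,"z":0,"wx":0,"wy":0,"wz":0,"hand":50}]'
python3 - <<'E'
from h import *
s=sense();print(s['tool_rot'])
cv2.imwrite("pics/wrist2.png",snapshot("wrist")[:,:,::-1])
E
```

```text
time: 1.65
ee_pos: [0.4092, -0.2054, 0.2227]
tool_rot: [[0.029, -1.0, -0.0], [-1.0, -0.029, -0.0], [0.0, 0.0, -1.0]]
ft_force: [-0.0, 0.4, 1.0]
width: 0.0705
[[ 0.0291 -0.9996 -0.0002]
 [-0.9996 -0.0291 -0.0002]
 [ 0.0002  0.0002 -1.    ]]
```

View pics/wrist2.png

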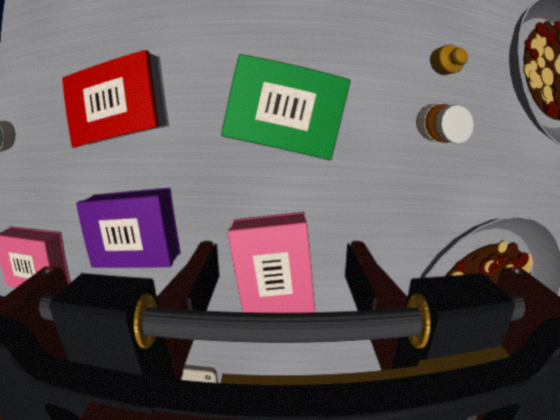

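The wrist view shows the green tin at about (286,105), with its near edge running from (222,137) to (330,158). The pink tin's far edge is at about row 215. Before descending I'll check the gap between them.

```bash
python3 - <<'E'
from h import *
c=get_calibration('top')
for p in[(334,263),(365,259),(372,300)]:print(w(c,p,.045))
c=get_calibration('wrist');R=np.array(c['R']);t=np.array(c['t'])
def fw(p,z):
    a=np.array([p[0]-c['cx'],p[1]-c['cy']]);r=np.hypot(*a);th=r/c.get('fx')
    d=R.T@np.r_[a/r*np.sin(th),np.cos(th)];o=-R.T@t;return (o+d*(z-o[2])/d[2])[:2]
for p in[(230,222),(305,213),(222,137),(330,158),(350,79),(238,55),(160,125)]:print(p,fw(p,.045))
E
```

```text
[ 0.359  -0.1476]
[ 0.3678 -0.2352]
[ 0.2542 -0.2474]
(230, 222) [ 0.3721 -0.1491]
(305, 213) [ 0.3848 -0.2316]
(222, 137) [ 0.4654 -0.1412]
(330, 158) [ 0.446  -0.2554]
(350, 79) [ 0.5311 -0.2731]
(238, 55) [ 0.5525 -0.1564]
(160, 125) [ 0.4795 -0.0718]
```

```bash
python3 -m pendant '[{"x":0,"y":0,"z":0.042,"wx":0,"wy":0,"wz":0,"hand":50},{"x":0,"y":0,"z":0.042,"wx":0,"wy":0,"wz":0,"hand":50},{"x":0,"y":0,"z":0.042,"wx":0,"wy":0,"wz":0,"hand":50},{"x":0,"y":0,"z":0.042,"wx":0,"wy":0,"wz":0,"hand":50},{"x":0,"y":0,"z":0.030,"wx":0,"wy":0,"wz":0,"hand":50},{"x":0,"y":0,"z":0.010,"wx":0,"wy":0,"wz":0,"hand":50},{"x":0,"y":0,"z":0,"wx":0,"wy":0,"wz":0,"hand":50}]'
python3 -m pendant '[{"x":0,"y":-0.01,"z":0,"wx":0,"wy":0,"wz":0,"hand":50},{"x":0,"y":-0.01,"z":0,"wx":0,"wy":0,"wz":0,"hand":50},{"x":0,"y":-0.01,"z":0,"wx":0,"wy":0,"wz":0,"hand":50},{"x":0,"y":-0.01,"z":0,"wx":0,"wy":0,"wz":0,"hand":50},{"x":0,"y":-0.01,"z":0,"wx":0,"wy":0,"wz":0,"hand":50},{"x":0,"y":-0.01,"z":0,"wx":0,"wy":0,"wz":0,"hand":50},{"x":0,"y":-0.01,"z":0,"wx":0,"wy":0,"wz":0,"hand":50},{"x":0,"y":-0.01,"z":0,"wx":0,"wy":0,"wz":0,"hand":50},{"x":0,"y":-0.01,"z":0,"wx":0,"wy":0,"wz":0,"hand":50},{"x":0,"y":-0.01,"z":0,"wx":0,"wy":0,"wz":0,"hand":50},{"x":0,"y":-0.01,"z":0,"wx":0,"wy":0,"wz":0,"hand":50},{"x":0,"y":-0.01,"z":0,"wx":0,"wy":0,"wz":0,"hand":50}]'
python3 - <<'E'
from h import *
cv2.imwrite("pics/top3.png",snapshot("top")[60:340,100:480,::-1].repeat(2,0).repeat(2,1))
E
```

```text
time: 2.4
ee_pos: [0.408, -0.2064, 0.0136]
tool_rot: [[0.025, -1.0, -0.003], [-1.0, -0.025, 0.001], [-0.001, 0.002, -1.0]]
ft_force: [0.1, -0.3, 0.5]
width: 0.0708
time: 3.6
ee_pos: [0.5301, -0.2027, 0.0146]
tool_rot: [[0.027, -1.0, 0.0], [-1.0, -0.027, -0.0], [0.0, -0.0, -1.0]]
ft_force: [-1.8, 0.3, 0.0]
width: 0.0708
```

View pics/top3.png

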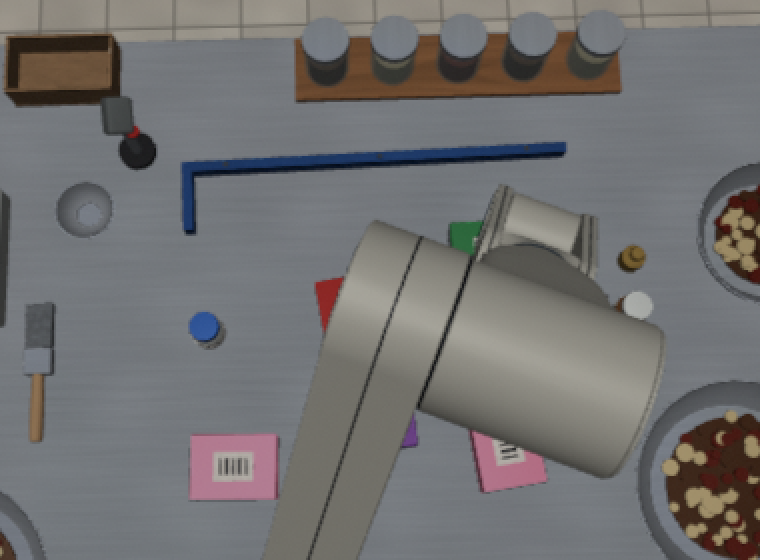

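The green tin is partly hidden by the arm, but its far-left corner shows at about (450,223) in the crop, squared to the rail and clear of the red tin. I'll keep pushing.

```bash
python3 -m pendant '[{"x":0,"y":-0.01,"z":0,"wx":0,"wy":0,"wz":0,"hand":50},{"x":0,"y":-0.01,"z":0,"wx":0,"wy":0,"wz":0,"hand":50},{"x":0,"y":-0.01,"z":0,"wx":0,"wy":0,"wz":0,"hand":50},{"x":0,"y":-0.01,"z":0,"wx":0,"wy":0,"wz":0,"hand":50},{"x":0,"y":-0.01,"z":0,"wx":0,"wy":0,"wz":0,"hand":50},{"x":0,"y":-0.01,"z":0,"wx":0,"wy":0,"wz":0,"hand":50},{"x":0,"y":-0.01,"z":0,"wx":0,"wy":0,"wz":0,"hand":50},{"x":0,"y":-0.01,"z":0,"wx":0,"wy":0,"wz":0,"hand":50},{"x":0,"y":-0.005,"z":0,"wx":0,"wy":0,"wz":0,"hand":50}]'
python3 -m pendant '[{"x":0,"y":-0.003,"z":0,"wx":0,"wy":0,"wz":0,"hand":50},{"x":0,"y":-0.003,"z":0,"wx":0,"wy":0,"wz":0,"hand":50}]'
python3 -m pendant '[{"x":0,"y":-0.003,"z":0,"wx":0,"wy":0,"wz":0,"hand":50},{"x":0,"y":-0.002,"z":0,"wx":0,"wy":0,"wz":0,"hand":50}]'
python3 - <<'E'
from h import *
cv2.imwrite("pics/wrist4.png",snapshot("wrist")[:,:,::-1])
E
```

```text
time: 4.55
ee_pos: [0.6152, -0.2004, 0.0148]
tool_rot: [[0.027, -1.0, 0.001], [-1.0, -0.027, -0.0], [0.0, -0.001, -1.0]]
ft_force: [-4.5, 0.9, 3.5]
width: 0.0701
time: 4.75
ee_pos: [0.6195, -0.2002, 0.0147]
tool_rot: [[0.027, -1.0, -0.001], [-1.0, -0.027, 0.0], [-0.0, 0.001, -1.0]]
ft_force: [-4.5, -0.5, 3.5]
width: 0.0708
time: 4.95
ee_pos: [0.6251, -0.2001, 0.0148]
tool_rot: [[0.027, -1.0, 0.0], [-1.0, -0.027, 0.0], [-0.0, -0.0, -1.0]]
ft_force: [-3.6, 0.4, 2.4]
width: 0.071
```

View pics/wrist4.png

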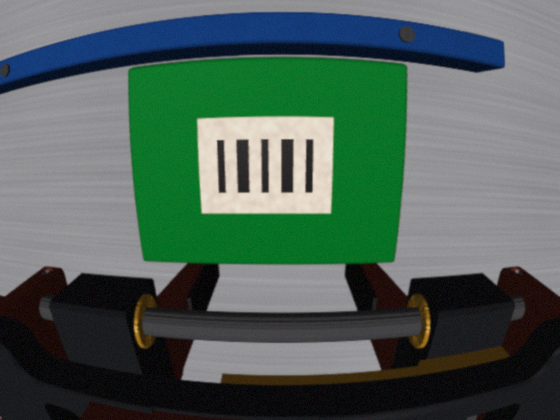

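The tin lies square to the rail with a small gap left (lid far edge at row ~60, rail at row ~50). I'll push the last few millimetres gently.

```bash
for i in 1; do python3 -m pendant '[{"x":0,"y":-0.002,"z":0,"wx":0,"wy":0,"wz":0,"hand":50},{"x":0,"y":-0.002,"z":0,"wx":0,"wy":0,"wz":0,"hand":50}]'; python3 -m pendant '[{"x":0,"y":-0.002,"z":0,"wx":0,"wy":0,"wz":0,"hand":50},{"x":0,"y":-0.001,"z":0,"wx":0,"wy":0,"wz":0,"hand":50}]'; python3 -m pendant '[{"x":0,"y":-0.001,"z":0,"wx":0,"wy":0,"wz":0,"hand":50},{"x":0,"y":-0.001,"z":0,"wx":0,"wy":0,"wz":0,"hand":50}]';done | grep -E "ee|force"
```

```text
ee_pos: [0.6289, -0.2, 0.0147]
ft_force: [-3.4, 0.0, 3.0]
ee_pos: [0.6323, -0.1999, 0.0147]
ft_force: [-4.5, -0.2, 3.1]
ee_pos: [0.634, -0.1999, 0.0147]
ft_force: [-2.9, -0.4, 2.0]
```

```bash
(python3 -m pendant '[{"x":0,"y":-0.002,"z":0,"wx":0,"wy":0,"wz":0,"hand":50},{"x":0,"y":-0.001,"z":0,"wx":0,"wy":0,"wz":0,"hand":50}]'; python3 -m pendant '[{"x":0,"y":-0.001,"z":0,"wx":0,"wy":0,"wz":0,"hand":50},{"x":0,"y":-0.001,"z":0,"wx":0,"wy":0,"wz":0,"hand":50}]') | grep -E "ee|force"
python3 - <<'E'
from h import *
cv2.imwrite("pics/wrist5.png",snapshot("wrist")[:300,:,::-1])
E
```

```text
ee_pos: [0.6341, -0.1998, 0.0146]
ft_force: [-16.9, -1.7, 12.7]
ee_pos: [0.6341, -0.1997, 0.0147]
ft_force: [-23.4, -2.7, 18.4]
```

View pics/wrist5.png

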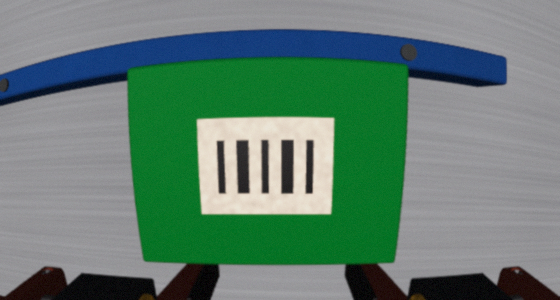

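```bash
python3 -m pendant '[{"x":0,"y":0.02,"z":0,"wx":0,"wy":0,"wz":0,"hand":50},{"x":0,"y":0.03,"z":-0.02,"wx":0,"wy":0,"wz":0,"hand":50},{"x":0,"y":0,"z":-0.04,"wx":0,"wy":0,"wz":0,"hand":150},{"x":0,"y":0,"z":-0.04,"wx":0,"wy":0,"wz":0,"hand":150},{"x":0,"y":0,"z":0,"wx":0,"wy":0,"wz":0,"hand":150}]'
python3 -c "
from h import *
print(sense()['joint_pos'])"
```

```text
time: 6.55
ee_pos: [0.5934, -0.2026, 0.1205]
tool_rot: [[0.026, -1.0, 0.011], [-1.0, -0.027, -0.004], [0.004, -0.011, -1.0]]
ft_force: [1.2, -0.3, 0.1]
width: 0.0499
[-0.3481  0.5469  1.6979  0.0004  0.8851  1.196 ]
```

```bash
python3 -m pendant '[{"x":0,"y":0,"z":0,"wx":0,"wy":0,"wz":-0.143,"hand":150},{"x":0,"y":0,"z":0,"wx":0,"wy":0,"wz":-0.143,"hand":150},{"x":0,"y":0,"z":0,"wx":0,"wy":0,"wz":-0.143,"hand":150},{"x":0,"y":0,"z":0,"wx":0,"wy":0,"wz":-0.143,"hand":150},{"x":0,"y":0,"z":0,"wx":0,"wy":0,"wz":-0.143,"hand":150},{"x":0,"y":0,"z":0,"wx":0,"wy":0,"wz":-0.143,"hand":150},{"x":0,"y":0,"z":0,"wx":0,"wy":0,"wz":-0.143,"hand":150},{"x":0,"y":0,"z":0,"wx":0,"wy":0,"wz":-0.143,"hand":150},{"x":0,"y":0,"z":0,"wx":0,"wy":0,"wz":-0.143,"hand":150},{"x":0,"y":0,"z":0,"wx":0,"wy":0,"wz":-0.143,"hand":150},{"x":0,"y":0,"z":0,"wx":0,"wy":0,"wz":-0.143,"hand":150},{"x":0.033,"y":0.037,"z":0,"wx":0,"wy":0,"wz":0,"hand":150},{"x":0.033,"y":0.037,"z":0,"wx":0,"wy":0,"wz":0,"hand":150},{"x":0.033,"y":0.037,"z":0,"wx":0,"wy":0,"wz":0,"hand":150},{"x":0,"y":0,"z":0,"wx":0,"wy":0,"wz":0,"hand":150},{"x":0,"y":0,"z":0,"wx":0,"wy":0,"wz":0,"hand":150}]'
python3 - <<'E'
from h import *
cv2.imwrite("pics/wrist6.png",snapshot("wrist")[:,:,::-1])
E
```

```text
time: 8.15
ee_pos: [0.6914, -0.3096, 0.1131]
tool_rot: [[1.0, 0.028, -0.0], [0.028, -1.0, 0.001], [-0.0, -0.001, -1.0]]
ft_force: [-0.6, 1.0, 0.8]
width: 0.0357
```

View pics/wrist6.png

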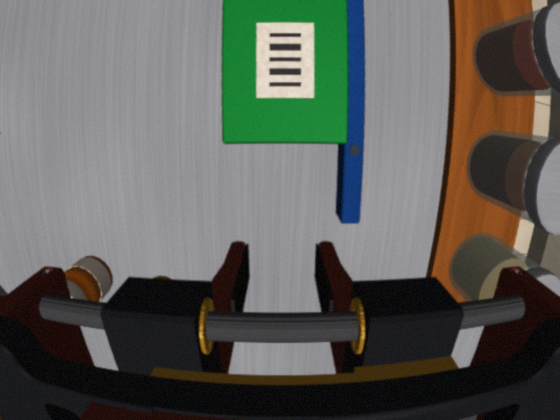

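The tin is flush on the rail (near end at row ~142, cols 222–347) and the shut-in fingers are behind it on its centre line. The jar and weight are well off to the side. Now I'll descend and push along the rail.

```bash
python3 -m pendant '[{"x":0,"y":0,"z":0.033,"wx":0,"wy":0,"wz":0,"hand":150},{"x":0,"y":0,"z":0.033,"wx":0,"wy":0,"wz":0,"hand":150},{"x":0,"y":0,"z":0.025,"wx":0,"wy":0,"wz":0,"hand":150},{"x":0,"y":0,"z":0.007,"wx":0,"wy":0,"wz":0,"hand":150},{"x":0,"y":-0.015,"z":0,"wx":0,"wy":0,"wz":0,"hand":150},{"x":0,"y":-0.015,"z":0,"wx":0,"wy":0,"wz":0,"hand":150},{"x":0,"y":-0.01,"z":0,"wx":0,"wy":0,"wz":0,"hand":150},{"x":0,"y":-0.01,"z":0,"wx":0,"wy":0,"wz":0,"hand":150},{"x":0,"y":-0.01,"z":0,"wx":0,"wy":0,"wz":0,"hand":150},{"x":0,"y":-0.01,"z":0,"wx":0,"wy":0,"wz":0,"hand":150},{"x":0,"y":-0.01,"z":0,"wx":0,"wy":0,"wz":0,"hand":150},{"x":0,"y":-0.01,"z":0,"wx":0,"wy":0,"wz":0,"hand":150}]'
python3 -m pendant '[{"x":0.0003,"y":-0.015,"z":0,"wx":0,"wy":0,"wz":0,"hand":150},{"x":0.0003,"y":-0.015,"z":0,"wx":0,"wy":0,"wz":0,"hand":150},{"x":0.0003,"y":-0.015,"z":0,"wx":0,"wy":0,"wz":0,"hand":150},{"x":0.0003,"y":-0.015,"z":0,"wx":0,"wy":0,"wz":0,"hand":150},{"x":0.0003,"y":-0.015,"z":0,"wx":0,"wy":0,"wz":0,"hand":150},{"x":0.0003,"y":-0.015,"z":0,"wx":0,"wy":0,"wz":0,"hand":150},{"x":0.0003,"y":-0.015,"z":0,"wx":0,"wy":0,"wz":0,"hand":150},{"x":0.0003,"y":-0.015,"z":0,"wx":0,"wy":0,"wz":0,"hand":150},{"x":0.0003,"y":-0.015,"z":0,"wx":0,"wy":0,"wz":0,"hand":150}]'
python3 - <<'E'
from h import *
cv2.imwrite("pics/wrist7.png",snapshot("wrist")[:,:,::-1])
E
```

```text
time: 9.4
ee_pos: [0.6891, -0.2189, 0.0174]
tool_rot: [[1.0, 0.029, 0.001], [0.029, -1.0, -0.001], [0.001, 0.001, -1.0]]
ft_force: [0.7, -3.7, 2.9]
width: 0.0358
time: 10.3
ee_pos: [0.6861, -0.0834, 0.0164]
tool_rot: [[1.0, 0.029, -0.002], [0.029, -1.0, -0.001], [-0.002, 0.0, -1.0]]
ft_force: [-2.7, -8.0, 4.8]
width: 0.0361
```

View pics/wrist7.png

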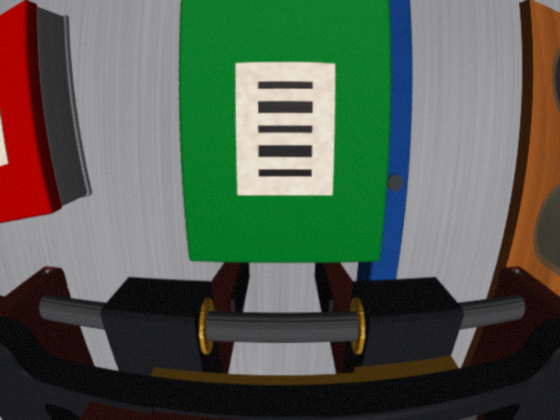

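The tin is sliding flush along the rail, with the red tin well clear on the left (its nearest edge at col ~90, the tin's edge at col 185). I'll carry on.

```bash
python3 -m pendant '[{"x":0,"y":-0.015,"z":0,"wx":0,"wy":0,"wz":0,"hand":150},{"x":0,"y":-0.015,"z":0,"wx":0,"wy":0,"wz":0,"hand":150},{"x":0,"y":-0.015,"z":0,"wx":0,"wy":0,"wz":0,"hand":150},{"x":0,"y":-0.015,"z":0,"wx":0,"wy":0,"wz":0,"hand":150},{"x":0,"y":-0.015,"z":0,"wx":0,"wy":0,"wz":0,"hand":150},{"x":0,"y":-0.015,"z":0,"wx":0,"wy":0,"wz":0,"hand":150},{"x":0,"y":-0.015,"z":0,"wx":0,"wy":0,"wz":0,"hand":150},{"x":0,"y":-0.015,"z":0,"wx":0,"wy":0,"wz":0,"hand":150},{"x":0,"y":-0.015,"z":0,"wx":0,"wy":0,"wz":0,"hand":150},{"x":0,"y":-0.015,"z":0,"wx":0,"wy":0,"wz":0,"hand":150},{"x":0,"y":-0.01,"z":0,"wx":0,"wy":0,"wz":0,"hand":150},{"x":0,"y":-0.005,"z":0,"wx":0,"wy":0,"wz":0,"hand":150},{"x":0,"y":-0.004,"z":0,"wx":0,"wy":0,"wz":0,"hand":150}]' | grep -E "ee|force"
python3 -m pendant '[{"x":0,"y":-0.004,"z":0,"wx":0,"wy":0,"wz":0,"hand":150},{"x":0,"y":-0.004,"z":0,"wx":0,"wy":0,"wz":0,"hand":150}]'| grep -E "ee|force"
python3 -m pendant '[{"x":0,"y":-0.003,"z":0,"wx":0,"wy":0,"wz":0,"hand":150},{"x":0,"y":-0.002,"z":0,"wx":0,"wy":0,"wz":0,"hand":150}]'| grep -E "ee|force"
python3 -m pendant '[{"x":0,"y":-0.002,"z":0,"wx":0,"wy":0,"wz":0,"hand":150},{"x":0,"y":-0.002,"z":0,"wx":0,"wy":0,"wz":0,"hand":150}]'| grep -E "ee|force"
```

```text
ee_pos: [0.6828, 0.0854, 0.0169]
ft_force: [1.3, -2.4, 0.4]
ee_pos: [0.6826, 0.0926, 0.0169]
ft_force: [-0.2, -1.3, -0.4]
ee_pos: [0.6823, 0.0978, 0.0168]
ft_force: [0.1, -2.3, 0.5]
ee_pos: [0.6821, 0.1017, 0.0168]
ft_force: [-0.1, -2.3, 1.1]
```

```bash
python3 -m pendant '[{"x":0,"y":-0.003,"z":0,"wx":0,"wy":0,"wz":0,"hand":150},{"x":0,"y":-0.003,"z":0,"wx":0,"wy":0,"wz":0,"hand":150},{"x":0,"y":-0.002,"z":0,"wx":0,"wy":0,"wz":0,"hand":150}]'| grep -E "ee|force"
python3 -m pendant '[{"x":0,"y":-0.002,"z":0,"wx":0,"wy":0,"wz":0,"hand":150},{"x":0,"y":-0.002,"z":0,"wx":0,"wy":0,"wz":0,"hand":150}]'| grep -E "ee|force"
python3 -m pendant '[{"x":0,"y":-0.001,"z":0,"wx":0,"wy":0,"wz":0,"hand":150},{"x":0,"y":-0.001,"z":0,"wx":0,"wy":0,"wz":0,"hand":150}]'| grep -E "ee|force"
python3 - <<'E'
from h import *
cv2.imwrite("pics/wrist8.png",snapshot("wrist")[:300,:,::-1])
E
```

```text
ee_pos: [0.6818, 0.11, 0.0168]
ft_force: [-0.3, -2.4, 2.7]
ee_pos: [0.6816, 0.1122, 0.0169]
ft_force: [-0.5, -18.4, 4.9]
ee_pos: [0.6816, 0.1122, 0.0169]
ft_force: [-0.1, -23.1, 6.1]
```

View pics/wrist8.png

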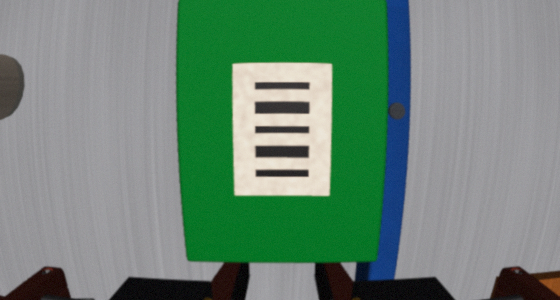

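Contact is at y=0.112 (expected about 0.113) with 23 N. To be sure of a flush fit, I'll back off, go round, and press once on the -x side with the outside of a finger.

```bash
python3 -m pendant '[{"x":0,"y":0.02,"z":0,"wx":0,"wy":0,"wz":0,"hand":150},{"x":0,"y":0.01,"z":-0.02,"wx":0,"wy":0,"wz":0,"hand":150},{"x":0,"y":0,"z":-0.04,"wx":0,"wy":0,"wz":0,"hand":150},{"x":0,"y":0,"z":-0.04,"wx":0,"wy":0,"wz":0,"hand":150},{"x":-0.027,"y":-0.024,"z":0,"wx":0,"wy":0,"wz":0,"hand":150},{"x":-0.027,"y":-0.024,"z":0,"wx":0,"wy":0,"wz":0,"hand":150},{"x":-0.027,"y":-0.024,"z":0,"wx":0,"wy":0,"wz":0,"hand":150},{"x":-0.027,"y":-0.024,"z":0,"wx":0,"wy":0,"wz":0,"hand":150},{"x":0,"y":0,"z":0,"wx":0,"wy":0,"wz":0,"hand":150},{"x":0,"y":0,"z":0,"wx":0,"wy":0,"wz":0,"hand":150}]'
python3 - <<'E'
from h import *
cv2.imwrite("pics/wrist9.png",snapshot("wrist")[:,:,::-1])
E
```

```text
time: 14.0
ee_pos: [0.572, 0.1793, 0.118]
tool_rot: [[1.0, 0.03, 0.002], [0.03, -1.0, 0.001], [0.002, -0.001, -1.0]]
ft_force: [-0.1, -0.4, 0.8]
width: 0.0359
```

View pics/wrist9.png

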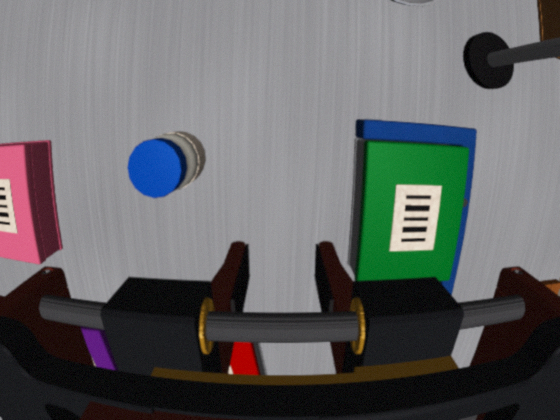

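The tin sits in the corner (lid at cols 360–468, rows 142–280) and the blue-capped jar and red tin are clear of the fingers. Descend, then press lightly toward the rail.

```bash
python3 -m pendant '[{"x":0,"y":0,"z":0.035,"wx":0,"wy":0,"wz":0,"hand":150},{"x":0,"y":0,"z":0.035,"wx":0,"wy":0,"wz":0,"hand":150},{"x":0,"y":0,"z":0.025,"wx":0,"wy":0,"wz":0,"hand":150},{"x":0,"y":0,"z":0.007,"wx":0,"wy":0,"wz":0,"hand":150},{"x":0.006,"y":0,"z":0,"wx":0,"wy":0,"wz":0,"hand":150},{"x":0.006,"y":0,"z":0,"wx":0,"wy":0,"wz":0,"hand":150},{"x":0.003,"y":0,"z":0,"wx":0,"wy":0,"wz":0,"hand":150}]' | grep -E "ee|force"
python3 -m pendant '[{"x":0.003,"y":0,"z":0,"wx":0,"wy":0,"wz":0,"hand":150},{"x":0.003,"y":0,"z":0,"wx":0,"wy":0,"wz":0,"hand":150}]' | grep -E "ee|force"
python3 -m pendant '[{"x":0.003,"y":0,"z":0,"wx":0,"wy":0,"wz":0,"hand":150},{"x":0.002,"y":0,"z":0,"wx":0,"wy":0,"wz":0,"hand":150}]' | grep -E "ee|force"
```

```text
ee_pos: [0.5892, 0.1793, 0.0164]
ft_force: [0.6, -0.7, 0.2]
ee_pos: [0.5935, 0.1794, 0.0156]
ft_force: [-0.8, -0.5, 0.2]
ee_pos: [0.598, 0.1794, 0.0149]
ft_force: [0.5, -0.8, -0.4]
```

```bash
python3 -m pendant '[{"x":0.003,"y":0,"z":0,"wx":0,"wy":0,"wz":0,"hand":150},{"x":0.001,"y":0,"z":0,"wx":0,"wy":0,"wz":0,"hand":150}]' | grep -E "ee|force"
python3 -m pendant '[{"x":0.002,"y":0,"z":0,"wx":0,"wy":0,"wz":0,"hand":150},{"x":0.002,"y":0,"z":0,"wx":0,"wy":0,"wz":0,"hand":150}]' | grep -E "ee|force"
python3 -m pendant '[{"x":0.001,"y":0,"z":0,"wx":0,"wy":0,"wz":0,"hand":150},{"x":0.001,"y":0,"z":0,"wx":0,"wy":0,"wz":0,"hand":150}]' | grep -E "ee|force"
```

```text
ee_pos: [0.602, 0.1795, 0.0147]
ft_force: [-0.3, 0.6, 0.1]
ee_pos: [0.6057, 0.1796, 0.0146]
ft_force: [-0.5, -0.2, -0.0]
ee_pos: [0.6068, 0.1796, 0.0146]
ft_force: [-5.7, 1.5, 4.3]
```

```bash
python3 -m pendant '[{"x":0.001,"y":0,"z":0,"wx":0,"wy":0,"wz":0,"hand":150},{"x":0.001,"y":0,"z":0,"wx":0,"wy":0,"wz":0,"hand":150}]' | grep -E "ee|force"
python3 -m pendant '[{"x":0.001,"y":0,"z":0,"wx":0,"wy":0,"wz":0,"hand":150},{"x":0,"y":0,"z":0,"wx":0,"wy":0,"wz":0,"hand":150}]' | grep -E "ee|force"
```

```text
ee_pos: [0.6073, 0.1795, 0.0146]
ft_force: [-11.2, 0.8, 10.3]
ee_pos: [0.6073, 0.1795, 0.0147]
ft_force: [-12.0, 0.3, 11.1]
```

Seated: 12 N with no further travel. I'll back off, rise, move clear and check from above.

```bash
python3 -m pendant '[{"x":-0.02,"y":0,"z":0,"wx":0,"wy":0,"wz":0,"hand":150},{"x":-0.01,"y":0,"z":0,"wx":0,"wy":0,"wz":0,"hand":150},{"x":0,"y":0,"z":-0.04,"wx":0,"wy":0,"wz":0,"hand":150},{"x":0,"y":0,"z":-0.05,"wx":0,"wy":0,"wz":0,"hand":150},{"x":0,"y":0,"z":-0.05,"wx":0,"wy":0,"wz":0,"hand":150},{"x":-0.03,"y":0.03,"z":-0.025,"wx":0,"wy":0,"wz":0,"hand":150},{"x":-0.03,"y":0.03,"z":-0.025,"wx":0,"wy":0,"wz":0,"hand":150},{"x":-0.03,"y":0.03,"z":0,"wx":0,"wy":0,"wz":0,"hand":150},{"x":-0.03,"y":0.03,"z":0,"wx":0,"wy":0,"wz":0,"hand":150},{"x":-0.03,"y":0.03,"z":0,"wx":0,"wy":0,"wz":0,"hand":150},{"x":0,"y":0,"z":0,"wx":0,"wy":0,"wz":0,"hand":150},{"x":0,"y":0,"z":0,"wx":0,"wy":0,"wz":0,"hand":150}]'
python3 - <<'E'
from h import *
im=snapshot("top");c=get_calibration("top")
P,r,s=quad(im,c,'green',.045,(180,120,290,240));print('green',r);print(cv2.boxPoints(r))
cv2.imwrite("pics/top10.png",im[60:340,100:480,::-1].repeat(2,0).repeat(2,1))
E
```

```text
time: 17.35
ee_pos: [0.4353, 0.0241, 0.2052]
tool_rot: [[1.0, 0.027, 0.002], [0.027, -1.0, 0.0], [0.002, -0.0, -1.0]]
ft_force: [0.4, 0.5, -0.1]
width: 0.0366
green ((677.0570678710938, 182.12017822265625), (88.09973907470703, 116.7514419555664), 0.288492888212204)
[[632.7138 240.2734]
 [633.3017 123.5234]
 [721.4003 123.967 ]
 [720.8124 240.7169]]
```

View pics/top10.png

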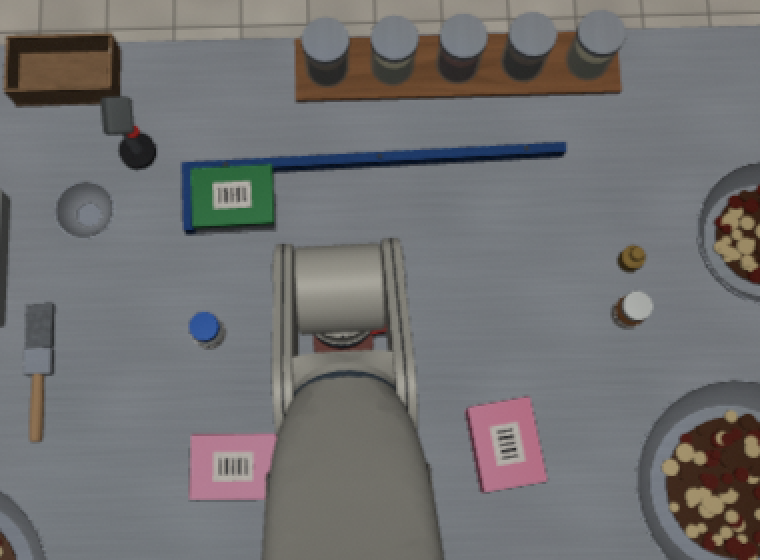

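The tin is in the corner at (677,182) mm, against a prediction of (677,181), and everything else looks unmoved. The bounding-box angle is limited by pixel size, so I'll refine it with subpixel edges.

```bash
python3 - <<'E'
from h import *
im=snapshot("top").astype(float);c=get_calibration("top")
g=im[...,1]-np.maximum(im[...,0],im[...,2])      # greenness
b=im[...,2]-im[...,0]
def edge(prof,lo,lev):   # subpixel crossing
    i=np.where((prof[:-1]-lev)*(prof[1:]-lev)<0)[0][0];return lo+i+(lev-prof[i])/(prof[i+1]-prof[i])
us=np.arange(200,234)
top=np.array([edge(g[138:150,u],138,20) for u in us])
A=np.array([w(c,(u,v),.045) for u,v in zip(us,top)])
vs=np.arange(148,169)
L=np.array([w(c,(edge(g[v,188:202],188,20),v),.045) for v in vs]);Rr=np.array([w(c,(edge(g[v,226:245],226,20),v),.045) for v in vs])
for n,P,i in(('long far',A,1),('end +y',L,0),('end -y',Rr,0)):
    k,q=np.polyfit(P[:,i],P[:,1-i],1);print(n,'angle %.2f'%(np.degrees(np.arctan(k))*(-1 if i==1 else 1)),'pos',P.mean(0))
ro=np.array([w(c,(u,edge(b[125:150,u],125,35)),.03) for u in range(240,375)])
k,q=np.polyfit(ro[:,1],ro[:,0],1);print('rail outer angle %.2f'%-np.degrees(np.arctan(k)),'inner x at tin',q+k*A[:,1].mean()-.016)
E
```

```text
long far angle 1.36 pos [0.7211 0.1804]
end +y angle 2.16 pos [0.6768 0.2416]
end -y angle 1.27 pos [0.6735 0.123 ]
rail outer angle 1.58 inner x at tin 0.7222056251347522
```

```bash
python3 -c "
from station import *
print(close_job(), sense()['time'])"
```

```text
the job is handed in; nothing more can be done
the job is handed in; nothing more can be done
```

The green tin is in the inside corner of the blue stop and the job is handed in, at about 17.5 s on the robot's clock. I pushed it square against the long rail with both fingertips, slid it along to the short stop, then pressed it once against the rail with the outside of a finger. It was never gripped or lifted.

**Position:** the last overhead picture puts the tin's centre at (0.677, 0.182) m, against an expected (0.677, 0.181).

**Flushness:**
- The long side is at x 0.721 and the rail face at 0.722, which is within camera accuracy.
- The long side is turned 1.36° and the rail 1.58°.
- The short end is at y 0.2416 and the stop face at about 0.2415.

**Contact forces:** the tin held still at about 23 N against the rail, 23 N against the short stop and 12 N in the final press.

**Checks that disagreed:** a rough bounding-box angle gave 0.3° instead of 1.6°. The finer edge fits gave 1.3° to 2.2°, so I put the difference down to pixel size.

**Other objects:** by eye in that picture, the jars, weight, bowl, brush and both pink look-alikes had not moved. The arm hid most of the red and purple tins. In the earlier views the red tin was clear of the path, and I never worked near the purple one.

The first move call was refused over its format, so nothing moved then. The arm finished well clear, about 0.2 m above the counter.

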